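# Lock the tumbler barrel and hold its start knob pressed on the D-shaft

## Robot

A 6-joint arm with a two-finger parallel gripper is mounted at the origin on the work surface. World frame = base frame: x ahead of the robot, y to its left, z up, the work surface at z = 0. Lengths are in m, angles in rad, forces in N, time in s.
With the tool pointing down it reaches from about 0.3 to 0.775 m from the base axis. Payload 14.6 kg.
Tool frame: the origin (TCP) lies between the finger pads; the fingertips stand 22 mm ahead of it and the grasp point (between the pads) lies 3 mm ahead of it; x points along the fingers, y is the direction in which the jaws open and shut, and the axes are right-handed (so a half turn about x gives the same grasp; the last joint's range is limited). The gripper opens to 94 mm and grips with 3 to 60 N. Pads are 16 mm wide; open, the fingers measure 119 mm over their backs; the gripper's body (75 mm by 177 mm) begins 78 mm behind the grasp point.
Start: joints at [1.147, 0.3, 1.521, -0, 1.321, -0.067], TCP at [0.192, 0.515, 0.207] pointing down, gripper open.
Joint ranges: [-3.03, 3.03], [-0.79, 2.21], [0.23, 2.52], [-1.04, 4.18], [0, 3.07], [-2.55, 2.55]. Speed limits (rad/s): [2.22, 2.22, 2.57, 3.14, 3.14, 3.14].

## Interface

Orientations are given as a unit quaternion [w, x, y, z].
In Python, from cell import r gives the robot as it stands.
- The arm moves only by the tool servo_tool, never from a script. Its argument "rows" is a list of rows, each a list of 4 numbers: the shift along the tool's x, y, z in cm, then the turn about the tool's x in degrees. A call has 1 to 8 rows; each row shifts and turns the commanded pose from where the row before left it, along the tool's axes as they then stand; what a row does not reach is not made up. A row lasts 1/10 s, in which the tool goes at most 50 mm and 8.59 degrees, less where a joint would pass 70% of its speed; a pose out of reach is approached as far as the arm can. A call is refused whole if a number of a shift passes 5 or a number of a turn 8.59, either way. A call with a gripper value outside its range is refused whole. "fingers" is the opening, from 0 (shut) to 1 (fully open), set as the call begins (left out, the last holds). The fingers move at their own pace and stop on an object; "grip_force" is the grip in N (left out, the last holds). Time passes only in rows, so rows that do not move let the fingers close. It gives the time, the measured TCP pose, the force and the opening at its end, in the units of the state.
- r.state(): the state, without advancing time (a new reading comes with each control period).
- r.snapshot(name): name is "scene" or "top" or "wrist"; returns (picture, depth): 420x560x3 uint8, red, green, blue; 420x560 float32, m along the optical axis (not along the pixel's ray), 0 where there is no reading.
- r.camera_params(name): a dict with "fx", "fy", "cx", "cy" (pixels), "k1" (the pictures are not rectified: a ray, as slopes to the right and down, at radius r is drawn at 1 + k1 r^2 times it, then the intrinsics apply), "pose" (4x4, takes a point from camera to world coordinates); the wrist camera has in their place "hand_eye" (4x4, takes a point from camera to tool coordinates, whose origin is the TCP and whose axes are the tool frame's). Camera axes: x right, y up, looking along -z (the intrinsics and any distortion apply to the point x, -y, -z); pixel columns grow to the right and rows downward; lengths in m; the calibration is good to about 2 mm. A picture is of the moment at which its call begins: read the wrist's pose just before it. camera_params takes no time and is no camera call.
- r.sign_off(): hands the job in, once; it reports no verdict.
Trained networks look in the newest picture that a camera, given by its name, has taken for a name from the list of things; names that differ only in an ending like _2 or _b are one class to them, and where a whole thing is asked for, a point or a joint stands for the part that bears it (a point fixed in the world has none). Each returns a list of dicts, best first, with "score" (0 to 1); they miss things now and then, are a little off and sometimes report something else, mostly with a low value. They report only what shows in the picture. A call takes as long as a camera call. They do not tell look-alikes from the thing itself.
- r.recognise(thing, camera): "centre" ([x, y, z] in m, in the coordinates of the camera as it stood for that picture, good to about 4 mm: the middle of the surface that is visible of it).
- r.regions_of(thing, camera): "region" (420x560 bool, what is visible of it).
The state is a dict: "time_s": time; "q": joint angles; "qvel": joint speeds; "joint_efforts": joint torques, N m; "eef_pos": TCP position; "orientation": TCP orientation; "ft_force": force on the tool from outside, world axes, zero at the start; "moment": the same for the moment, N m; "finger_gap": finger opening in m.
Only numpy, scipy, OpenCV 4.12 (cv2) and the standard library are available. Lean on these libraries where they do the work, as an engineer would, in place of code of your own. Each camera call takes 0.05 s, during which the arm holds its last target.

## Task

Get the stone tumbler running: first turn the grip bar on top of the white barrel clockwise (seen from above) until its red end points at the red mark on the barrel's rim, so the lid is locked. Then take the loose black knob, turn it so that its red end lines up with the red mark beside the steel shaft on the blue drive box (their flats then match), push it fully home on the shaft, and press it on down against the shaft's spring until it stops or nearly so. Finish while still holding the knob pressed down, and leave everything else where it is.

Things in the scene. Friction and masses are not known exactly. Their poses are not given: they have to be found in the camera images.
- collar (a joint): Lock collar, a captive hinge about the barrel's upright axis. Rad: 0 at the black (open) mark, growing clockwise seen from above; 1.20 = red end of the bar exactly at the red mark (locked); hard stop at 1.25. Steady friction of 0.12 N m: it stays where it is left. Starts between 0 and 0.4.
- collar_bar (a point): On the collar's axis at the top of its grip bar, 170 mm above the table. The black bar is 74 mm long (along x here), 16 mm wide (y), 28 mm tall, on a grey disc of 96 mm diameter whose top is 28 mm below this point. The bar's red-topped end points to +x; z is up.
- tumbler: Fixed tumbler: grey round base (164 mm across, 50 mm high) with an upright white rubber barrel, rim 132 mm across at 130 mm above the table; the collar sits on it. Origin under its centre at table height. The red mark on the rim lies at -0.6 rad from its x axis (about z up), the black mark at +0.6 rad.
- drive: Fixed blue drive box, 160 (x) x 140 (y) x 60 mm high, origin under its centre at table height. It carries a low round aluminium plate (74 mm across, 6 mm thick) with the steel D-shaft standing upright in its middle.
- shaft_seat (a point): Centre of the top face of the shaft's shoulder (21 mm across), 82 mm above the table unpressed; z up. The D-shaft rises 16 mm above it: 12 mm diameter, flat 3 mm from the axis on the +x side (shown by the red mark on the plate), top 2.5 mm tapered. The knob is home when its underside rests on this face. Moves down with the shaft, never turns.
- shaft (a joint): How far the spring-loaded shaft is pressed down, m: 0 free, 0.006 at its stop. About 3 N starts it moving, 8.5 N takes it to the stop; it springs back when let go. The shaft does not turn.
- knob: Loose 50 g knob standing on the table; origin at the centre of its underside, z up. Black skirt 38 mm across, 20 mm tall, topped by a grey grip bar 42 (x) x 14 (y) x 26 mm tall; 46 mm high in all. Below, a D-hole 17 mm deep, 13.5 mm across, flat 3.75 mm from the axis on the +x side; the bar's red half is at +x. Fits only when its x and the shaft's x agree within about 0.1 rad.
- pebble: Green jade pebble, 48 mm across, 23 mm high; leave alone.
- jasper: Red-brown stone, 38 mm across, 18 mm high; leave alone.
- sieve: Chrome sieve ring, 80 mm across, 25 mm high; leave alone.
- jar: Squat amber glass jar with dark cap, 66 mm across, 58 mm high; leave alone.
- screwdriver: Screwdriver lying on the table; leave alone.
- cup: Small orange cup, 56 mm across, 45 mm high; leave alone.
Mind the look-alikes: they are no part of the job. What is shaped like the tumbler but pink or yellow is not meant.

How it is judged:
On the way, in this order (a step that is already met when the one before it is completed fails the run):
1. the barrel's collar is turned to its locked mark (value of joint collar above 1.1 rad), for 0.2 s.
2. the knob is held clear of the table, the collar still locked (value of joint collar above 1.1 rad and height (world z) of knob above 0.03 m and contact force between the fingers and knob above 1 N), for 0.2 s.
3. the knob is home on the shaft, flats matched, the collar still locked (value of joint collar above 1.1 rad and z of knob in the frame of shaft_seat between -0.003 and 0.003 m and horizontal distance between knob and shaft_seat below 0.003 m and angle between the x axis of knob and the x axis of shaft_seat, either way round below 0.25 rad and angle between knob's own z axis and vertical below 0.1 rad), for 0.1 s.
At the end, for the whole second after the job is handed in: Collar at 1.1 rad or more; knob underside within 3 mm of the shoulder and of the shaft axis, upright within 0.1 rad, turned within 0.25 rad of the flat; fingers still on the knob, the shaft pressed more than 3.5 of its 6 mm, through the last second (all of step 3 and value of joint collar below 1.3 rad and value of joint shaft above 0.0035 m and contact force between the fingers and knob above 1 N); the arm keeps its last pose, push and grip.
It fails at once if a stone, the sieve ring, the jar, the screwdriver or the cup is moved by more than 20 mm (distance of any of pebble, jasper, sieve, jar, screwdriver, cup from where it was at the start of the episode above 0.02 m).
It also fails if it takes over 58 s, if anything falls off the work surface, if the arm or the gripper's body presses on something with over 40 N, if the wrist force passes 120 N, or if a joint passes its speed limit or range.

## Working session

There is one attempt and no reset: what is moved stays moved. The work goes in short steps, Python scripts to look and compute and a tool call to move; the robot and the scene stay as the last step left them, time stands still between calls to the robot, and variables do not carry over. Pictures are saved under pics/ and viewed, and the job is handed in when it is done.

Besides the shell and the picture viewer there is one more tool, called by a JSON object that holds its "fn" and its "kwargs", one argument or row to a line. servo_tool: Moves the arm, as the interface text tells. Its arguments: {"type":"object","properties":{"rows":{"type":"array","items":{"type":"array","items":{"type":"number"}}},"fingers":{"type":"number"},"grip_force":{"type":"number"}},"required":["rows"]}

```bash
ls; mkdir -p pics
python3 - <<'E'
from cell import r
import cv2,numpy as np
s=r.state();print(s)
for n in ("scene","top"):
    p,d=r.snapshot(n);cv2.imwrite(f"pics/{n}0.png",p[:,:,::-1]);np.savez(f"{n}0.npz",p=p,d=d)
    c=r.camera_params(n);print(n,c)
print(r.camera_params("wrist"))
E
```

```text
pics
{'time_s': 0.0, 'q': array([ 1.14737690e+00,  3.00492273e-01,  1.52158088e+00,  2.34282102e-05,
        1.32071359e+00, -6.66243779e-02]), 'qvel': array([ 0.00097944,  0.00010638, -0.00100296,  0.00104581, -0.00158199,
       -0.00122281]), 'joint_efforts': array([-2.06651610e-03, -5.31797755e+01, -3.52733588e+01,  7.07633444e-02,
        2.43535376e-02, -1.34539955e-04]), 'eef_pos': array([0.19200045, 0.51511563, 0.20607481]), 'orientation': array([ 0.69577383,  0.12507243,  0.69599422, -0.12588767]), 'ft_force': array([-0.27919946, -0.88217108, -0.13819761]), 'moment': array([-0.04239222, -0.00953738, -0.02905278]), 'finger_gap': 0.09387629788985621}
scene {'fx': 542.7551433828637, 'fy': 542.7551433828637, 'cx': 276.5995383531309, 'cy': 209.7497808470474, 'k1': 0.07102633835984469, 'pose': array([[ 8.19329747e-01, -5.21181350e-01,  2.38890699e-01,
         8.18778887e-01],
       [ 5.73322452e-01,  7.45077825e-01, -3.40823122e-01,
        -6.32329960e-01],
       [-3.61507537e-04,  4.16207923e-01,  9.09269396e-01,
         1.35781113e+00],
       [ 0.00000000e+00,  0.00000000e
[... 224 characters left out ...]
07, -0.0606564 ,  0.43030972],
       [-0.99970599, -0.0237853 , -0.00471138, -0.18026907],
       [-0.00614413,  0.06052806,  0.99814759,  1.36056147],
       [ 0.        ,  0.        ,  0.        ,  1.        ]])}
{'fx': 295.31943900891923, 'fy': 295.31943900891923, 'cx': 278.0213370063219, 'cy': 205.99236906829248, 'k1': -0.0460729498028102, 'hand_eye': array([[-4.12679493e-04,  2.75756402e-01, -9.61227463e-01,
        -1.78360486e-01],
       [ 9.99999890e-01, -1.00658496e-04, -4.58202340e-04,
         5.84586462e-04],
       [-2.23107940e-04, -9.61227547e-01, -2.75756331e-01,
        -8.10794996e-02],
       [ 0.00000000e+00,  0.00000000e+00,  0.00000000e+00,
         1.00000000e+00]])}
```

View pics/scene0.png

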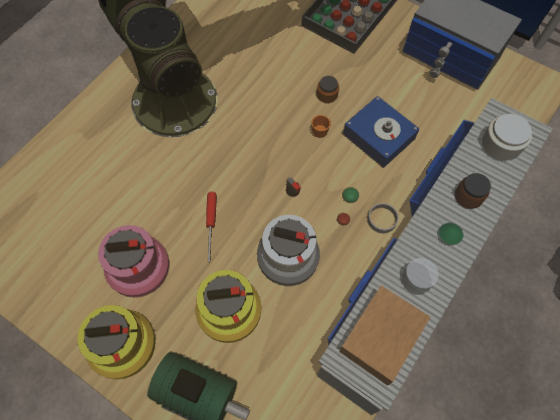

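View pics/top0.png

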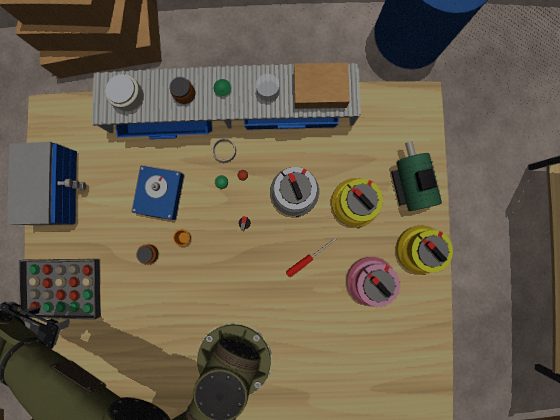

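The scene picture shows the white-barrel tumbler at (289,245). The look-alikes are pink (132,258), yellow (228,303) and yellow (115,335). The white lidded pot on the shelf at (510,135) is not one of these. The knob is at (293,186), the drive box at (382,130) with its shaft at (388,127). I choose the white one and check it in close crops.

```bash
cat > h.py <<'E'
import numpy as np,cv2
def K(c): return np.array([[c['fx'],0,c['cx']],[0,c['fy'],c['cy']],[0,0,1.]])
def rays(c,uv):
    uv=np.atleast_2d(np.asarray(uv,float)).reshape(-1,1,2)
    p=cv2.undistortPointsIter(uv,K(c),np.array([c['k1'],0,0,0.]),None,None,(3,50,1e-10)).reshape(-1,2)
    return np.c_[p[:,0],-p[:,1],-np.ones(len(p))]
def Q(q):
    from scipy.spatial.transform import Rotation as R
    return R.from_quat([q[1],q[2],q[3],q[0]]).as_matrix()
def pose(c,s=None):
    if 'pose' in c: return c['pose']
    T=np.eye(4);T[:3,:3]=Q(s['orientation']);T[:3,3]=s['eef_pos'];return T@c['hand_eye']
def onz(c,uv,z,s=None):
    P=pose(c,s);d=rays(c,uv)@P[:3,:3].T;o=P[:3,3]
    return o+d*((z-o[2])/d[:,2])[:,None]
def cloud(c,d,s=None):
    P=pose(c,s);h,w=d.shape;v,u=np.mgrid[:h,:w]
    r=rays(c,np.c_[u.ravel(),v.ravel()])*d.reshape(-1,1)
    return (r@P[:3,:3].T+P[:3,3]).reshape(h,w,3)
def px(c,X,s=None):
    P=pose(c,s);x=(np.atleast_2d(X)-P[:3,3])@P[:3,:3]
    x=np.c_[x[:,0],-x[:,1],-x[:,2]]
    return cv2.projectPoints(x,np.zeros(3),np.zeros(3),K(c),np.array([c['k1'],0,0,0.]))[0].reshape(-1,2)
E
python3 - <<'E'
from h import *
from cell import r
ims=[]
for n,bs in (("top",[(295,190),(157,190),(244,223)]),("scene",[(289,245),(388,127),(293,186)])):
    f=np.load(n+"0.npz");p=f['p'];c=r.camera_params(n);W=cloud(c,f['d'])
    row=[]
    for u,v in bs:
        row.append(cv2.resize(p[v-32:v+32,u-32:u+32,::-1],(260,260),interpolation=cv2.INTER_CUBIC))
    ims.append(np.hstack(row))
    for t in ("knob","tumbler","drive","collar","shaft","pebble","jasper","cup","sieve","screwdriver","jar"):
        L=r.recognise(t,n)
        for e in L[:4]:
            X=c['pose']@np.r_[e['centre'],1]; print(n,t,round(e['score'],2),X[:3].round(3),px(c,X[:3])[0].round())
cv2.imwrite("pics/crop0.png",np.vstack(ims))
print(r.state()['time_s'])
E
```

```text
top knob 0.68 [ 0.467 -0.051  0.034] [244. 222.]
top tumbler 0.92 [ 0.52  -0.404  0.129] [356. 201.]
top tumbler 0.84 [ 0.269 -0.454  0.133] [375. 283.]
top tumbler 0.8 [ 0.362 -0.612  0.131] [424. 250.]
top tumbler 0.69 [ 0.555 -0.216  0.129] [295. 191.]
top drive 0.88 [0.557 0.225 0.063] [159. 196.]
top collar 0.96 [ 0.356 -0.63   0.14 ] [431. 252.]
top collar 0.94 [ 0.522 -0.419  0.142] [361. 200.]
top collar 0.78 [ 0.566 -0.219  0.142] [296. 187.]
top collar 0.75 [ 0.261 -0.461  0.143] [378. 286.]
top pebble 0.59 [ 0.326 -0.237  0.026] [302. 263.]
top pebble 0.5 [0.605 0.028 0.018] [221. 181.]
top pebble 0.45 [ 0.564 -0.218  0.143] [295. 188.]
top jasper 0.6 [ 0.629 -0.042  0.013] [241. 174.]
top cup 0.54 [0.417 0.166 0.017] [181. 238.]
top sieve 0.53 [0.716 0.021 0.023] [222. 148.]
top screwdriver 0.63 [ 0.328 -0.236  0.025] [301. 263.]
top jar 0.53 [0.37  0.273 0.056] [146. 253.]
top jar 0.42 [0.717 0.016 0.026] [224. 148.]
scene knob 0.61 [ 0.469 -0.054  0.031] [293. 187.]
scene knob 0.28 [ 0.578 -0.24   0.125] [288. 249.]
scene tumbler 0.94 [ 0.58  -0.239  0.128] [289. 249.]

[... 241 characters left out ...]
69  0.144] [125. 250.]
scene collar 0.6 [ 0.568 -0.225  0.143] [288. 239.]
scene collar 0.6 [ 0.527 -0.426  0.142] [224. 297.]
scene collar 0.58 [ 0.367 -0.636  0.144] [108. 333.]
scene shaft 0.54 [0.592 0.234 0.081] [389. 126.]
scene pebble 0.6 [0.607 0.024 0.022] [351. 194.]
scene jasper 0.43 [ 0.626 -0.05   0.012] [342. 219.]
scene cup 0.52 [0.418 0.162 0.026] [321. 125.]
scene sieve 0.66 [0.714 0.015 0.021] [383. 217.]
scene sieve 0.24 [ 0.466 -0.056  0.033] [292. 187.]
scene screwdriver 0.75 [ 0.626 -0.047  0.009] [342. 219.]
scene screwdriver 0.72 [ 0.328 -0.244  0.021] [210. 214.]
scene screwdriver 0.58 [0.376 0.262 0.049] [328.  90.]
scene jar 0.94 [0.373 0.264 0.045] [327.  90.]
1.2
```

View pics/crop0.png

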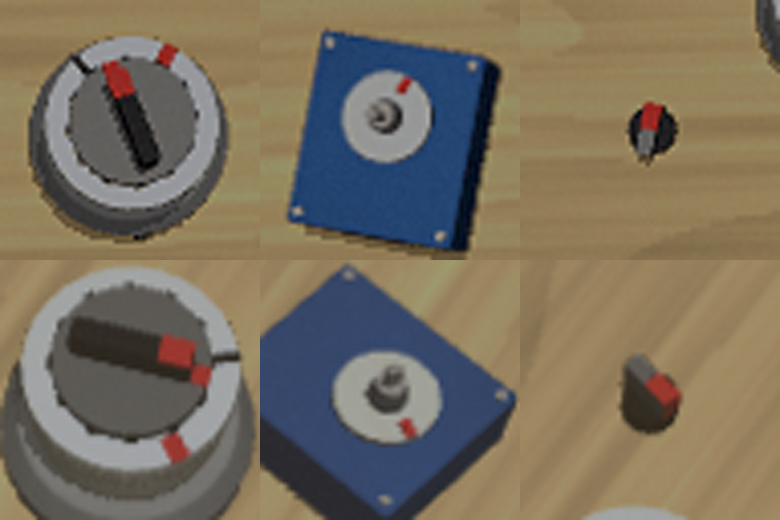

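The crops confirm the choice. The white barrel has its bar's red end near the black mark, and the red mark lies clockwise from it. The knob's red end points roughly along +x, and so does the shaft's red mark. Now I'll measure.

```bash
cat > m.py <<'E'
from h import *
from cell import r
def isred(p):
    h=cv2.cvtColor(p,cv2.COLOR_RGB2HSV); return ((h[...,0]<8)|(h[...,0]>172))&(h[...,1]>140)&(h[...,2]>70)
def measure(n,p,d,c,s=None):
    W=cloud(c,d,s);red=isred(p)
    def near(x,y,R,z0,z1): return (np.hypot(W[...,0]-x,W[...,1]-y)<R)&(W[...,2]>z0)&(W[...,2]<z1)&(d>0)
    def pc(m,lab):
        X=W[m]
        if len(X)<4: print(n,lab,"n",len(X)); return
        (cx,cy),(a,b),t=cv2.minAreaRect((X[:,:2]*1000).astype(np.float32))
        ev,V=np.linalg.eigh(np.cov(X[:,:2].T));v=V[:,1]
        rr=W[m&red][:,:2]
        if len(rr) and v@(rr.mean(0)-X[:,:2].mean(0))<0: v=-v
        print(n,lab,len(X),"mean",X.mean(0).round(4),"rect",round(cx/1e3,4),round(cy/1e3,4),round(a),round(b),"ang %.3f"%np.arctan2(v[1],v[0]),"redmean",rr.mean(0).round(4) if len(rr) else None)
    pc(near(.565,-.218,.06,.158,.18),"bar")
    pc(near(.565,-.218,.08,.122,.134),"rim")
    pc(near(.565,-.218,.052,.137,.147),"disc")
    m=near(.565,-.218,.08,.122,.136)&red; pc(m,"rimred")
    pc(near(.467,-.052,.03,.036,.06),"knobbar")
    pc(near(.467,-.052,.03,.014,.06),"knoball")
    pc(near(.59,.233,.02,.088,.11),"shaft")
    pc(near(.59,.233,.045,.063,.070),"plate")
    pc(near(.59,.233,.045,.060,.072)&red,"platered")
E
python3 - <<'E'
from m import *
for n in ("top","scene"):
    f=np.load(n+"0.npz");measure(n,f['p'],f['d'],r.camera_params(n))
E
```

```text
top bar 134 mean [ 0.5647 -0.2173  0.1693] rect 0.5647 -0.2177 72 16 ang 0.349 redmean [ 0.5896 -0.2083]
top rim 608 mean [ 0.5631 -0.2175  0.1298] rect 0.5644 -0.2176 129 130 ang -0.646 redmean [ 0.617  -0.2461]
top disc 616 mean [ 0.5637 -0.2175  0.142 ] rect 0.5649 -0.2175 96 95 ang -1.201 redmean [ 0.6055 -0.2016]
top rimred 15 mean [ 0.617  -0.246   0.1306] rect 0.617 -0.2463 10 12 ang 2.444 redmean [ 0.617 -0.246]
top knobbar 58 mean [ 0.4646 -0.0481  0.046 ] rect 0.4647 -0.048 14 41 ang -0.258 redmean [ 0.4748 -0.0503]
top knoball 111 mean [ 0.4644 -0.0492  0.0339] rect 0.4649 -0.048 36 37 ang -0.356 redmean [ 0.4748 -0.0503]
top shaft 7 mean [0.589  0.2357 0.097 ] rect 0.5889 0.2357 6 7 ang -2.625 redmean None
top plate 287 mean [0.589  0.2356 0.0662] rect 0.5867 0.2332 82 82 ang -1.465 redmean [0.613  0.2208]
top platered 7 mean [0.6129 0.2214 0.0664] rect 0.6137 0.2216 5 11 ang 2.437 redmean [0.6129 0.2214]
scene bar 241 mean [ 0.5658 -0.2199  0.1692] rect 0.5648 -0.2194 73 19 ang 0.364 redmean [ 0.5897 -0.2102]
scene rim 918 mean [ 0.569  -0.2257  0.1295] rect 0.564 -0.2182 129 132 ang 1.077 redmean [ 0.6156 -0.2459]
scene disc 852 mean [ 0.5663 -0.2221  0.1421] rect 0.5646 -0.2189 96 97 ang 1.925 redmean [ 0.6038 -0.2033]
scene rimred 24 mean [ 0.6156 -0.2461  0.1305] rect 0.6148 -0.2459 9 14 ang 2.619 redmean [ 0.6156 -0.2461]
scene knobbar 97 mean [ 0.4663 -0.0501  0.0447] rect 0.4654 -0.0485 18 43 ang -0.207 redmean [ 0.4755 -0.0516]
scene knoball 175 mean [ 0.4653 -0.054   0.035 ] rect 0.465 -0.0547 30 43 ang -0.135 redmean [ 0.476  -0.0518]
scene shaft 15 mean [0.5885 0.2345 0.0946] rect 0.588 0.2345 12 8 ang 1.001 redmean None
scene plate 317 mean [0.5891 0.2312 0.066 ] rect 0.5905 0.2315 84 78 ang 0.653 redmean [0.6126 0.2204]
scene platered 8 mean [0.6126 0.2204 0.0667] rect 0.6123 0.2209 6 11 ang 2.289 redmean [0.6126 0.2204]
```

```bash
cat > g.py <<'E'
from h import *
from cell import r
import sys
def go(x,y,z,yaw=None):
    """yaw: wanted direction of the tool's y axis (mod pi)"""
    s=r.state();R=Q(s['orientation']);d=R.T@(np.array([x,y,z])-s['eef_pos'])
    a=np.arctan2(R[1,1],R[0,1])
    print("t",round(s['time_s'],2),"pos",s['eef_pos'].round(4),"toolx",R[:,0].round(3),"y-ang %.3f"%a,"gap",round(s['finger_gap'],4),"F",s['ft_force'].round(1),"q",s['q'].round(2))
    print("shift cm",(d*100).round(2))
    if yaw is not None:
        t=-np.degrees((yaw-a+np.pi/2)%np.pi-np.pi/2);print("turn deg about x (+cw): %.2f or %.2f"%(t,t-np.sign(t)*180))
if __name__=="__main__": go(*map(float,sys.argv[1:]))
E
python3 g.py 0.565 -0.218 0.28 1.921
```

```text
t 1.2 pos [0.1921 0.5154 0.2067] toolx [-0.  0. -1.] y-ang 1.214 gap 0.0941 F [-0.6 -0.2  0.1] q [ 1.15  0.3   1.52  0.    1.32 -0.07]
shift cm [ -7.34 -55.69  60.56]
turn deg about x (+cw): -40.51 or 139.49
```

{"fn": "servo_tool", "kwargs": {
  "rows": [
    [-3.6, -1, 1],
    [-3.6, -2.7, 3],
    [0, -3, 3.3],
    [0, -3, 3.3],
    [0, -3, 3.3],
    [0, -3, 3.3],
    [0, -3, 3.3],
    [0, -3, 3.3]
  ],
  "fingers": 1
}}

```text
validation failed for argument at $.ro...
```

{"fn": "servo_tool", "kwargs": {
  "rows": [
    [0, -3, 3.3],
    [0, -3, 3.3],
    [0, -3, 3.3],
    [0, -3, 3.3],
    [0, -3, 3.3],
    [0, -3, 3.3],
    [0, -3, 3.3],
    [0, -3, 3.3]
  ]
}}

```text
validation failed for argument at $.ro...
```

```bash
python3 g.py 0.565 -0.218 0.28 1.921
```

```text
t 1.2 pos [0.1921 0.5154 0.2067] toolx [-0.  0. -1.] y-ang 1.214 gap 0.0941 F [-0.6 -0.2  0.1] q [ 1.15  0.3   1.52  0.    1.32 -0.07]
shift cm [ -7.34 -55.69  60.56]
turn deg about x (+cw): -40.51 or 139.49
```

Rows need four numbers.

{"fn": "servo_tool", "kwargs": {
  "rows": [
    [-3.6, -1, 1, 0],
    [-3.6, -2.7, 3, 0],
    [0, -3, 3.3, 0],
    [0, -3, 3.3, 0],
    [0, -3, 3.3, 0],
    [0, -3, 3.3, 0],
    [0, -3, 3.3, 0],
    [0, -3, 3.3, 0]
  ],
  "fingers": 1
}}

```text
time_s: 2.0
eef_pos: [0.3383, 0.2299, 0.2762]
orientation: [0.696, 0.126, 0.696, -0.125]
ft_force: [1.3, 0.5, 0.1]
finger_gap: 0.0942
```

{"fn": "servo_tool", "kwargs": {
  "rows": [
    [0, -3, 3.3, 0],
    [0, -3, 3.3, 0],
    [0, -3, 3.3, 0],
    [0, -3, 3.3, 0],
    [0, -3, 3.3, 0],
    [0, -3, 3.3, 0],
    [0, -3, 3.3, 0],
    [0, -3, 3.3, 0]
  ]
}}

```text
time_s: 2.8
eef_pos: [0.502, -0.0874, 0.276]
orientation: [0.696, 0.126, 0.696, -0.126]
ft_force: [0.2, 0.8, -0.1]
finger_gap: 0.094
```

```bash
python3 g.py 0.565 -0.218 0.28 1.921
```

```text
t 2.8 pos [ 0.502  -0.0874  0.276 ] toolx [ 0.  0. -1.] y-ang 1.214 gap 0.094 F [ 0.2  0.8 -0.1] q [-0.24  0.16  1.53  0.    1.45 -1.46]
shift cm [ -0.39 -10.03  10.47]
turn deg about x (+cw): -40.52 or 139.48
```

{"fn": "servo_tool", "kwargs": {
  "rows": [
    [0, -2, 2.1, 0],
    [0, -2, 2.1, 0],
    [0, -2, 2.1, 0],
    [0, 0, 0, -8],
    [0, 0, 0, -8],
    [0, 0, 0, -8],
    [0, 0, 0, -8],
    [0, 0, 0, -8.5]
  ]
}}

```text
time_s: 3.6
eef_pos: [0.5395, -0.1637, 0.2759]
orientation: [0.696, -0.125, 0.696, 0.125]
ft_force: [-0.2, -0.6, 0.0]
finger_gap: 0.0937
```

```bash
cat > w.py <<'E'
from m import *
import sys
s=r.state();p,d=r.snapshot("wrist");cv2.imwrite(f"pics/{sys.argv[1]}.png",p[:,:,::-1]);np.savez(sys.argv[1]+".npz",p=p,d=d)
import pickle;pickle.dump(s,open(sys.argv[1]+".pkl","wb"))
measure("wrist",p,d,r.camera_params("wrist"),s)
E
python3 w.py w1;python3 g.py 0.565 -0.218 0.28 1.921
```

```text
wrist bar 1248 mean [ 0.5611 -0.2151  0.1693] rect 0.5629 -0.2157 73 17 ang 0.343 redmean [ 0.5879 -0.2064]
wrist rim 4144 mean [ 0.552  -0.2154  0.1303] rect 0.5624 -0.2158 131 129 ang -1.621 redmean [ 0.6153 -0.2445]
wrist disc 4437 mean [ 0.5589 -0.2155  0.1422] rect 0.5633 -0.2159 96 96 ang -1.281 redmean [ 0.6055 -0.2047]
wrist rimred 100 mean [ 0.6153 -0.2445  0.1315] rect 0.6153 -0.2441 11 13 ang 2.860 redmean [ 0.6153 -0.2445]
wrist knobbar 378 mean [ 0.4632 -0.0471  0.0456] rect 0.4632 -0.0456 15 43 ang -0.241 redmean [ 0.4731 -0.0487]
wrist knoball 678 mean [ 0.4624 -0.0504  0.0355] rect 0.4634 -0.0465 39 38 ang -0.244 redmean [ 0.4731 -0.0485]
wrist shaft n 0
wrist plate 51 mean [0.5631 0.2113 0.0654] rect 0.5592 0.212 14 29 ang 2.434 redmean None
wrist platered n 0
t 3.65 pos [ 0.5395 -0.1637  0.2759] toolx [-0.  0. -1.] y-ang 1.937 gap 0.0942 F [-0.9 -0.1 -0.5] q [-0.36  0.29  1.38 -0.    1.48 -2.3 ]
shift cm [-0.41 -5.98  0.44]
turn deg about x (+cw): 0.89 or -179.11
```

View pics/w1.png

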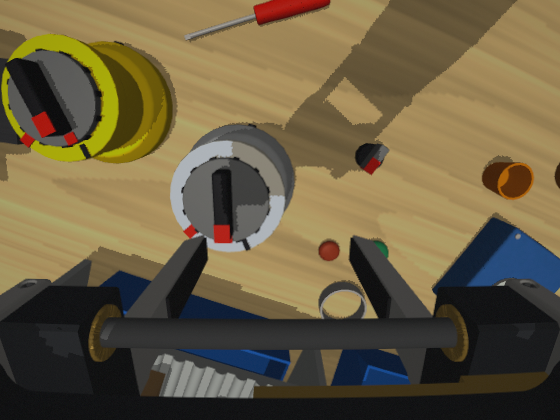

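```bash
python3 g.py 0.564 -0.217 0.168 1.918
```

```text
t 3.65 pos [ 0.5395 -0.1637  0.2759] toolx [-0.  0. -1.] y-ang 1.937 gap 0.0942 F [-0.9 -0.1 -0.5] q [-0.36  0.29  1.38 -0.    1.48 -2.3 ]
shift cm [10.79 -5.85  0.38]
turn deg about x (+cw): 1.07 or -178.93
```

{"fn": "servo_tool", "kwargs": {
  "rows": [
    [0, -2.9, 0.2, 1],
    [0, -2.95, 0.2, 0],
    [3, 0, 0, 0],
    [3, 0, 0, 0],
    [2.5, 0, 0, 0],
    [1.5, 0, 0, 0],
    [0.8, 0, 0, 0],
    [0, 0, 0, 0]
  ]
}}

```text
time_s: 4.45
eef_pos: [0.5626, -0.2174, 0.1672]
orientation: [0.697, -0.116, 0.698, 0.117]
ft_force: [0.3, 1.0, 0.4]
finger_gap: 0.094
```

```bash
python3 g.py 0.564 -0.217 0.168 1.918
```

```text
t 4.45 pos [ 0.5626 -0.2174  0.1672] toolx [-0.001  0.001 -1.   ] y-ang 1.902 gap 0.094 F [0.3 1.  0.4] q [-0.43  0.45  1.41  0.    1.28 -2.33]
shift cm [-0.08 -0.01  0.14]
turn deg about x (+cw): -0.93 or 179.07
```

{"fn": "servo_tool", "kwargs": {
  "rows": [
    [0, 0, 0, 0],
    [0, 0, 0, 0],
    [0, 0, 0, 0],
    [0, 0, 0, 0],
    [0, 0, 0, 0],
    [0, 0, 0, 0],
    [0, 0, 0, 0]
  ],
  "fingers": 0,
  "grip_force": 30
}}

```text
time_s: 5.15
eef_pos: [0.5629, -0.2175, 0.1679]
orientation: [0.697, -0.117, 0.697, 0.117]
ft_force: [-0.3, -0.2, -0.2]
finger_gap: 0.0414
```

```bash
python3 g.py 0.564 -0.217 0.168 1.073
```

```text
t 5.15 pos [ 0.5629 -0.2175  0.1679] toolx [-0.  0. -1.] y-ang 1.903 gap 0.0414 F [-0.3 -0.2 -0.2] q [-0.43  0.45  1.41  0.    1.28 -2.33]
shift cm [-0.01  0.01  0.12]
turn deg about x (+cw): 47.58 or -132.42
```

Still closing, at about 0.075 m/s.

{"fn": "servo_tool", "kwargs": {
  "rows": [
    [0, 0, 0, 0],
    [0, 0, 0, 0],
    [0, 0, 0, 0],
    [0, 0, 0, 0],
    [0, 0, 0, 0]
  ]
}}

```text
time_s: 5.65
eef_pos: [0.5628, -0.2172, 0.1679]
orientation: [0.697, -0.117, 0.697, 0.117]
ft_force: [-2.2, 4.3, 1.7]
finger_gap: 0.0148
```

{"fn": "servo_tool", "kwargs": {
  "rows": [
    [0, 0, 0, 6],
    [0, 0, 0, 7],
    [0, 0, 0, 7],
    [0, 0, 0, 7],
    [0, 0, 0, 7],
    [0, 0, 0, 7],
    [0, 0, 0, 5],
    [0, 0, 0, 0]
  ]
}}

```text
time_s: 6.45
eef_pos: [0.5628, -0.2165, 0.1679]
orientation: [0.687, 0.166, 0.688, -0.165]
ft_force: [-1.8, 7.7, 2.7]
finger_gap: 0.0149
```

```bash
python3 g.py 0.564 -0.217 0.168 1.073; python3 -c "
from cell import r;print(r.state()['moment'])";python3 w.py w2
```

```text
t 6.45 pos [ 0.5628 -0.2165  0.1679] toolx [-0.001  0.002 -1.   ] y-ang 1.098 gap 0.0149 F [-1.8  7.7  2.7] q [-0.43  0.45  1.41  0.    1.29 -1.53]
shift cm [-0.01  0.01  0.13]
turn deg about x (+cw): 1.43 or -178.57
[1.52710697 0.32822894 0.08442946]
wrist bar 2819 mean [ 0.5596 -0.2139  0.1703] rect 0.5636 -0.2134 37 74 ang -0.462 redmean [ 0.5867 -0.2274]
wrist rim 7439 mean [ 0.5443 -0.2063  0.1303] rect 0.5621 -0.2161 131 128 ang -2.042 redmean [ 0.6199 -0.2464]
wrist disc 7356 mean [ 0.5516 -0.2099  0.1421] rect 0.563 -0.2156 97 96 ang -2.040 redmean [ 0.6019 -0.237 ]
wrist rimred 44 mean [ 0.6199 -0.2464  0.1314] rect 0.6196 -0.2465 11 4 ang 1.020 redmean [ 0.6199 -0.2464]
wrist knobbar 941 mean [ 0.4637 -0.0477  0.0453] rect 0.4632 -0.0464 15 42 ang -0.229 redmean [ 0.4737 -0.0489]
wrist knoball 1618 mean [ 0.4627 -0.0511  0.0361] rect 0.4637 -0.0462 40 38 ang -0.206 redmean [ 0.4738 -0.0489]
wrist shaft n 0
wrist plate n 0
wrist platered n 0
```

View pics/w2.png

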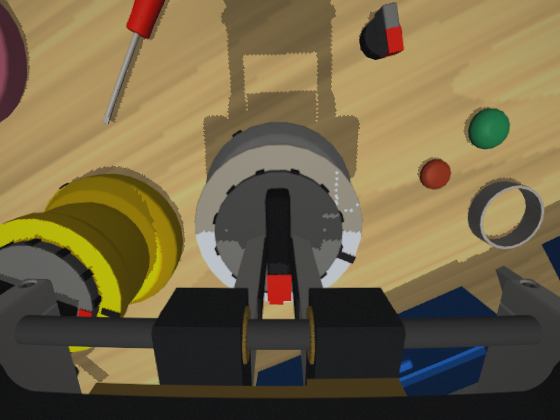

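The bar turned with the gripper, with its red end at (280,290) and the mark just behind it. I'll add a couple of degrees, then open and lift to check.

{"fn": "servo_tool", "kwargs": {
  "rows": [
    [0, 0, 0, 1.5],
    [0, 0, 0, 0.7],
    [0, 0, 0, 0],
    [0, 0, 0, 0]
  ]
}}

```text
time_s: 6.9
eef_pos: [0.5629, -0.2165, 0.1679]
orientation: [0.684, 0.178, 0.685, -0.177]
ft_force: [-0.8, 9.1, 1.5]
finger_gap: 0.0152
```

{"fn": "servo_tool", "kwargs": {
  "rows": [
    [0, 0, 0, 0],
    [0, 0, 0, 0],
    [0, 0, 0, 0],
    [0, 0, 0, 0],
    [-0.5, 0, 0, 0],
    [-2, 0, 0, 0],
    [-3.5, 0, 0, 0],
    [-3, 0, 0, 0]
  ],
  "fingers": 0.7
}}

```text
time_s: 7.7
eef_pos: [0.5628, -0.2176, 0.2598]
orientation: [0.685, 0.178, 0.684, -0.178]
ft_force: [-0.4, -0.8, 0.9]
finger_gap: 0.0652
```

```bash
python3 g.py 0.4636 -0.047 0.25 1.335
python3 - <<'E'
from m import *
p,d=r.snapshot("scene");cv2.imwrite("pics/s2.png",cv2.resize(p[200:290,240:340,::-1],(500,450),interpolation=cv2.INTER_CUBIC))
measure("scene",p,d,r.camera_params("scene"))
p,d=r.snapshot("top")
measure("top",p,d,r.camera_params("top"))
E
```

```text
t 7.7 pos [ 0.5628 -0.2176  0.2598] toolx [ 0.001 -0.    -1.   ] y-ang 1.062 gap 0.0652 F [-0.4 -0.8  0.9] q [-0.43  0.39  1.28 -0.    1.47 -1.49]
shift cm [  0.97  10.07 -16.97]
turn deg about x (+cw): -15.64 or 164.36
scene bar 223 mean [ 0.5656 -0.2202  0.1692] rect 0.5649 -0.2189 18 72 ang -0.483 redmean [ 0.5879 -0.2315]
scene rim 862 mean [ 0.5716 -0.2278  0.1297] rect 0.5664 -0.2196 131 127 ang 0.997 redmean [ 0.6163 -0.2464]
scene disc 863 mean [ 0.5669 -0.2211  0.142 ] rect 0.5649 -0.2189 97 94 ang -2.004 redmean [ 0.602  -0.2377]
scene rimred 24 mean [ 0.6153 -0.2464  0.131 ] rect 0.6095 -0.2442 9 26 ang 2.791 redmean [ 0.6153 -0.2464]
scene knobbar n 0
scene knoball n 0
scene shaft 16 mean [0.5886 0.2338 0.0951] rect 0.588 0.2337 11 9 ang -2.359 redmean None
scene plate 308 mean [0.5892 0.2305 0.066 ] rect 0.5899 0.2297 76 78 ang -0.159 redmean [0.6119 0.2221]
scene platered 7 mean [0.6124 0.221  0.066 ] rect 0.6119 0.2206 6 14 ang 2.095 redmean [0.6124 0.221 ]
top bar 55 mean [ 0.5451 -0.2079  0.1692] rect 0.5456 -0.208 15 31 ang 2.645 redmean None
top rim 107 mean [ 0.5499 -0.1875  0.1299] rect 0.5475 -0.2011 114 38 ang 1.049 redmean None
top disc 263 mean [ 0.5468 -0.2058  0.142 ] rect 0.5449 -0.2062 94 40 ang 1.038 redmean None
top rimred n 0
top knobbar 39 mean [ 0.4694 -0.0476  0.0465] rect 0.4652 -0.0452 13 41 ang -0.398 redmean [ 0.4752 -0.05  ]
top knoball 59 mean [ 0.469  -0.044   0.0378] rect 0.469 -0.0414 22 42 ang -0.621 redmean [ 0.4752 -0.05  ]
top shaft 9 mean [0.5879 0.2351 0.0971] rect 0.5883 0.2358 7 8 ang 2.955 redmean None
top plate 292 mean [0.5897 0.2351 0.0661] rect 0.5893 0.234 80 83 ang 0.464 redmean [0.6128 0.2215]
top platered 6 mean [0.6133 0.2219 0.0647] rect 0.6129 0.2208 5 12 ang 2.603 redmean [0.6133 0.2219]
```

View pics/s2.png

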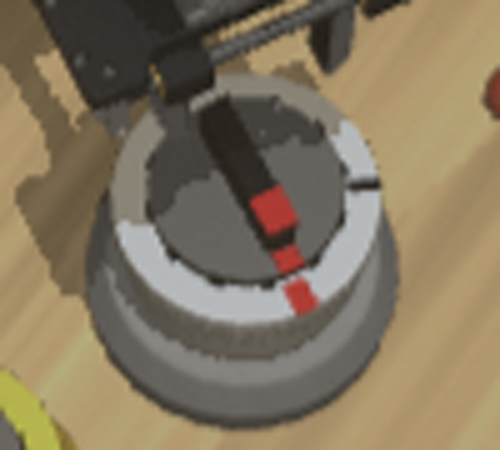

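Collar locked: the bar's red end lines up with the red mark, at (298,297) in the crop. Next is the knob.

{"fn": "servo_tool", "kwargs": {
  "rows": [
    [0, 1.7, -2.8, 0],
    [0, 2.1, -3.5, 0],
    [0, 2.1, -3.5, 0],
    [0, 2.1, -3.5, 0],
    [0, 2.1, -3.6, 0],
    [3, 0, 0, -7.8],
    [3, 0, 0, -7.8],
    [3, 0, 0, 0]
  ]
}}

```text
time_s: 8.6
eef_pos: [0.4641, -0.0467, 0.1668]
orientation: [0.703, 0.081, 0.702, -0.081]
ft_force: [1.4, -0.1, 0.1]
finger_gap: 0.0662
```

```bash
python3 w.py w3; python3 g.py 0.4634 -0.0465 0.045 1.333
```

```text
wrist bar n 0
wrist rim 344 mean [ 0.5892 -0.1603  0.1295] rect 0.5896 -0.1603 9 51 ang 2.624 redmean None
wrist disc n 0
wrist rimred n 0
wrist knobbar 544 mean [ 0.4621 -0.0451  0.0461] rect 0.4632 -0.0451 14 42 ang -0.247 redmean [ 0.4732 -0.0479]
wrist knoball 1009 mean [ 0.4614 -0.0449  0.0344] rect 0.4632 -0.0452 39 38 ang -0.260 redmean [ 0.4732 -0.0482]
wrist shaft n 0
wrist plate 1547 mean [0.5842 0.22   0.0664] rect 0.5864 0.2199 74 41 ang 0.018 redmean [0.6115 0.2225]
wrist platered 73 mean [0.6115 0.2225 0.0676] rect 0.6118 0.2225 9 14 ang 2.657 redmean [0.6115 0.2225]
t 8.65 pos [ 0.4622 -0.0465  0.1621] toolx [-0.006  0.001 -1.   ] y-ang 1.336 gap 0.0658 F [-1.7  0.6 -5. ] q [-0.18  0.16  1.8  -0.    1.19 -1.51]
shift cm [11.71  0.03  0.19]
turn deg about x (+cw): 0.16 or -179.84
```

View pics/w3.png

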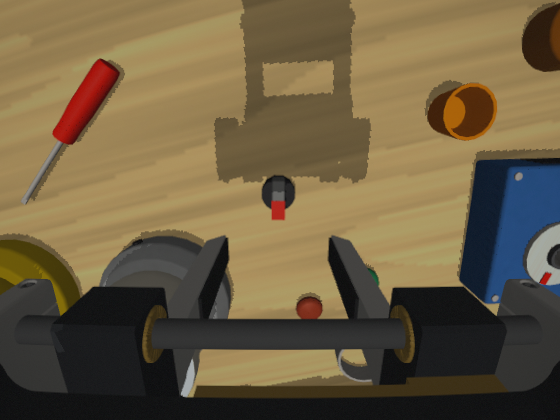

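{"fn": "servo_tool", "kwargs": {
  "rows": [
    [2.5, 0.1, 0.1, 0],
    [3, 0, 0, 0],
    [3, 0, 0, 0],
    [2, 0, 0, 0],
    [0.8, 0, 0, 0],
    [0, 0, 0, 0]
  ]
}}

```text
time_s: 9.25
eef_pos: [0.4655, -0.0463, 0.0547]
orientation: [0.702, 0.084, 0.703, -0.083]
ft_force: [-0.1, 0.4, 0.0]
finger_gap: 0.066
```

```bash
python3 w.py w4|grep knob; python3 g.py 0.4633 -0.0455 0.0445 1.331
```

```text
wrist knobbar 1330 mean [ 0.4608 -0.0462  0.0463] rect 0.4594 -0.0581 40 43 ang -0.263 redmean [ 0.4728 -0.0483]
wrist knoball 2373 mean [ 0.4602 -0.0455  0.0351] rect 0.4612 -0.0521 52 43 ang -0.289 redmean [ 0.4728 -0.0484]
t 9.3 pos [ 0.466  -0.0464  0.0556] toolx [ 0. -0. -1.] y-ang 1.334 gap 0.0657 F [-0.3  0.9  0.2] q [-0.18  0.32  1.89 -0.    0.93 -1.51]
shift cm [ 1.11  0.02 -0.28]
turn deg about x (+cw): 0.18 or -179.82
```

View pics/w4.png

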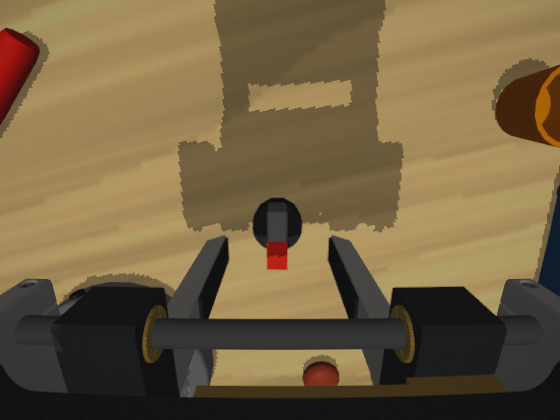

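{"fn": "servo_tool", "kwargs": {
  "rows": [
    [0.5, 0, -0.25, 0],
    [0.6, 0, 0, 0],
    [0, 0, 0, 0],
    [0, 0, 0, 0]
  ]
}}

```text
time_s: 9.7
eef_pos: [0.4633, -0.0457, 0.0441]
orientation: [0.702, 0.083, 0.702, -0.083]
ft_force: [-0.4, -0.6, 0.2]
finger_gap: 0.0661
```

{"fn": "servo_tool", "kwargs": {
  "rows": [
    [0, 0, 0, 0],
    [0, 0, 0, 0],
    [0, 0, 0, 0],
    [0, 0, 0, 0],
    [0, 0, 0, 0],
    [0, 0, 0, 0],
    [0, 0, 0, 0],
    [0, 0, 0, 0]
  ],
  "fingers": 0,
  "grip_force": 30
}}

```text
time_s: 10.5
eef_pos: [0.4632, -0.0457, 0.0439]
orientation: [0.702, 0.083, 0.702, -0.083]
ft_force: [0.1, -0.5, -0.2]
finger_gap: 0.0134
```

```bash
python3 w.py w5|grep knob; python3 g.py 0.4633 -0.0455 0.0445 1.331
```

```text
wrist knobbar 1740 mean [ 0.4596 -0.0439  0.0477] rect 0.4626 -0.0415 44 34 ang -0.241 redmean [ 0.4734 -0.0474]
wrist knoball 2466 mean [ 0.4576 -0.0436  0.04  ] rect 0.4627 -0.0452 39 40 ang -0.228 redmean [ 0.4734 -0.0474]
t 10.55 pos [ 0.4633 -0.0457  0.0439] toolx [ 0.  0. -1.] y-ang 1.334 gap 0.0129 F [ 0.9  0.3 -0.4] q [-0.18  0.33  1.91  0.    0.9  -1.51]
shift cm [-0.06  0.02  0.  ]
turn deg about x (+cw): 0.20 or -179.80
```

View pics/w5.png

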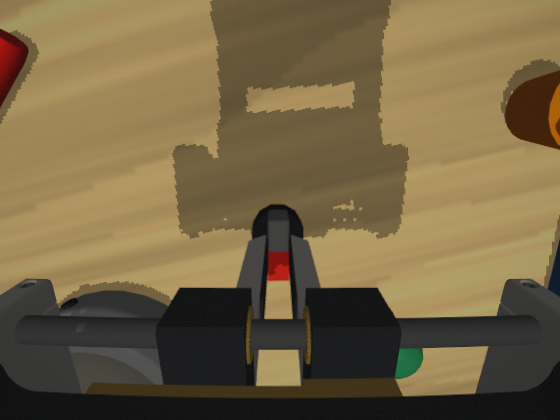

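{"fn": "servo_tool", "kwargs": {
  "rows": [
    [-1, 0, 0, 0],
    [-3, 0, 0, 0],
    [-4, 0, 0, 0],
    [-4, 0, 0, 0],
    [-4, 0, 0, 0],
    [-2.6, 0, 0, 6],
    [0, 0, 0, 6],
    [0, 0, 0, 5.8]
  ]
}}

```text
time_s: 11.35
eef_pos: [0.4633, -0.0457, 0.2315]
orientation: [0.681, 0.193, 0.68, -0.192]
ft_force: [-0.1, -0.4, -1.4]
finger_gap: 0.0134
```

```bash
python3 g.py 0.653 0.193 0.23 1.022
```

```text
t 11.35 pos [ 0.4633 -0.0457  0.2315] toolx [ 0.002 -0.    -1.   ] y-ang 1.020 gap 0.0134 F [-0.1 -0.4 -1.4] q [-0.18  0.09  1.71 -0.    1.34 -1.2 ]
shift cm [ 0.18 30.27  3.66]
turn deg about x (+cw): -0.14 or 179.86
```

{"fn": "servo_tool", "kwargs": {
  "rows": [
    [0, 3, 0.4, 0],
    [0, 4.5, 0.5, 0],
    [0, 4.5, 0.6, 0],
    [0, 4.5, 0.6, 0],
    [0, 4.5, 0.6, 0],
    [0, 4.3, 0.5, 0],
    [0, 3.5, 0.4, 0],
    [0, 1.5, 0.1, 0]
  ]
}}

```text
time_s: 12.15
eef_pos: [0.6531, 0.1963, 0.2297]
orientation: [0.681, 0.19, 0.681, -0.19]
ft_force: [-0.2, -0.7, -0.4]
finger_gap: 0.0132
```

{"fn": "servo_tool", "kwargs": {
  "rows": [
    [0, 0, 0, 0],
    [0, 0, 0, 0],
    [0, 0, 0, 0]
  ]
}}

```text
time_s: 12.45
eef_pos: [0.6521, 0.1929, 0.2306]
orientation: [0.681, 0.191, 0.681, -0.191]
ft_force: [0.5, 0.3, -0.6]
finger_gap: 0.0133
```

```bash
python3 w.py w6; python3 g.py 0.589 0.2345 0.2 1.022
```

```text
wrist bar n 0
wrist rim n 0
wrist disc n 0
wrist rimred n 0
wrist knobbar n 0
wrist knoball n 0
wrist shaft 78 mean [0.5859 0.2383 0.0978] rect 0.5856 0.2389 10 8 ang 1.013 redmean None
wrist plate 2936 mean [0.5861 0.2383 0.0664] rect 0.5867 0.2377 73 73 ang -0.581 redmean [0.6115 0.223 ]
wrist platered 72 mean [0.6115 0.223  0.0677] rect 0.6116 0.223 6 13 ang 2.599 redmean [0.6115 0.223 ]
t 12.5 pos [0.6522 0.1929 0.2307] toolx [ 0.001  0.    -1.   ] y-ang 1.023 gap 0.0133 F [-1.2 -0.  -0.6] q [ 0.23  0.59  1.06 -0.    1.5  -0.79]
shift cm [ 3.06  0.26 -7.56]
turn deg about x (+cw): 0.05 or -179.95
```

View pics/w6.png

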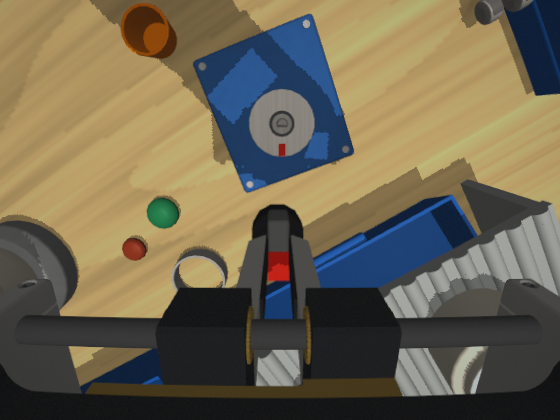

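Run:
```python
from m import *
import pickle
c=r.camera_params("wrist")
c2=dict(c);c2['pose']=c['hand_eye']
s=pickle.load(open("w6.pkl","rb"));f=np.load("w6.npz");p,d=f['p'],f['d']
W=cloud(c2,d); T=W
m=(np.abs(T[...,1])<.025)&(np.abs(T[...,2])<.03)&(T[...,0]<.06)&(T[...,0]>-.03)&(d>0)
v,u=np.nonzero(m);print("px",u.min(),u.max(),v.min(),v.max())
X=T[m];print(np.histogram(X[:,0],bins=np.arange(-.03,.065,.005)))
# top-of-bar points
b=m&(T[...,0]<.002)&(np.abs(T[...,1])<.0062)
print("bar top x",np.median(T[b][:,0]),"z",np.percentile(T[b][:,2],[1,50,99]))
k=m&(T[...,0]>.0185)&(T[...,0]<.0245)
X=T[k];print("skirt top",len(X),X.min(0),X.max(0))
k=m&(T[...,0]>.026)&(T[...,0]<.045);X=T[k];A=np.c_[2*X[:,1:],np.ones(len(X))]
sol=np.linalg.lstsq(A,(X[:,1:]**2).sum(1),rcond=None)[0];print("skirt side circle",sol[:2],np.sqrt(sol[2]+sol[0]**2+sol[1]**2),len(X), X[:,0].max())
# bar sides: y extents by rows of -z end face
for h in range(205,262,6):
    row=[(uu,) for uu in range(255,305) if m[h,uu]]
    us=[q[0] for q in row]
    print(h,[(uu,T[h,uu].round(4).tolist(),p[h,uu].tolist()) for uu in us[::6]])
# plate in tool
k=(np.abs(T[...,0]-(s['eef_pos'][2]-.066))<.0025)&(np.abs(T[...,1])<.06)&(T[...,2]<-.03)&(T[...,2]>-.13)
gr=k&(np.ptp(p.astype(int),axis=2)<40)
X=T[gr][:,1:]*1000
hull=cv2.convexHull(X.astype(np.float32))
print("plate fit",cv2.fitEllipse(hull),cv2.minEnclosingCircle(hull))
rm=k&isred(p);print("mark",T[rm].mean(0))
k=(T[...,0]<s['eef_pos'][2]-.09)&(T[...,0]>s['eef_pos'][2]-.105)&(np.hypot(T[...,1]-.001,T[...,2]+.08)<.02)&(d>0)
print("shaft",T[k].mean(0),T[k].min(0),T[k].max(0))
k=(np.abs(T[...,0]-(s['eef_pos'][2]-.082))<.003)&(np.hypot(T[...,1]-.001,T[...,2]+.08)<.02)&(d>0)
print("shoulder",T[k].mean(0),cv2.minEnclosingCircle((T[k][:,1:]*1000).astype(np.float32)))
```

```text
px 245 311 204 280
(array([ 193,  175,  139,  136,  152, 1335,   62,   49,   44,   41,  535,
         85,   94,   73,   50,    0,    0,    0]), array([-3.0000000e-02, -2.5000000e-02, -2.0000000e-02, -1.5000000e-02,
       -1.0000000e-02, -5.0000000e-03,  6.9388939e-18,  5.0000000e-03,
        1.0000000e-02,  1.5000000e-02,  2.0000000e-02,  2.5000000e-02,
        3.0000000e-02,  3.5000000e-02,  4.0000000e-02,  4.5000000e-02,
        5.0000000e-02,  5.5000000e-02,  6.0000000e-02]))
bar top x -0.0027292934773679445 z [-0.02174894 -0.00212838  0.0203259 ]
skirt top 516 [ 0.01850351 -0.01851372 -0.0221524 ] [0.02449782 0.0189059  0.00107384]
skirt side circle [ 0.00015976 -0.00085814] 0.019215977196713998 273 0.04400729757361632
205 [(268, [0.0428, -0.0072, -0.0186], [123, 105, 68]), (274, [0.0394, -0.0025, -0.0195], [17, 16, 19]), (280, [0.0392, 0.0021, -0.0196], [15, 17, 17]), (286, [0.0418, 0.0067, -0.0188], [129, 111, 73])]
211 [(259, [0.0408, -0.0142, -0.0143], [77, 67, 45]), (265, [0.0315, -0.0091, -0.0171], [17, 16, 16]), (271, [0.0161, -0.0043, -0.0218], [41, 41, 40]), (277, [0.01
[... 2988 characters left out ...]
5, 73]), (304, [-0.0269, 0.0151, -0.0103], [76, 75, 72])]
259 [(267, [-0.0229, -0.0058, -0.0047], [36, 21, 20]), (273, [-0.0039, -0.0027, 0.0047], [135, 22, 15]), (279, [-0.0037, 0.0012, 0.0048], [135, 21, 13]), (285, [-0.003, 0.0051, 0.0051], [135, 21, 14])]
plate fit ((4.293377876281738, -79.25331115722656), (72.50616455078125, 73.53782653808594), 6.841207027435303) ((4.3727707862854, -79.21807098388672), 36.96245574951172)
mark [ 0.16320471  0.0045246  -0.05022401]
shaft [ 0.13277551  0.00421245 -0.08021881] [ 0.13053179 -0.0004629  -0.08475186] [ 0.13533189  0.00978139 -0.07681552]
shoulder [ 0.1481542   0.00429416 -0.07882668] ((4.875600814819336, -79.14317321777344), 10.38592529296875)
```

Run:
```python
import cv2
p=cv2.imread("pics/w6.png");a=cv2.resize(p[80:170,235:330],(400,380),interpolation=cv2.INTER_CUBIC);b=cv2.resize(p[195:290,230:325],(400,380),interpolation=cv2.INTER_CUBIC)
cv2.imwrite("pics/w6c.png",cv2.hconcat([a,b]))
```

```text
(no output)
```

View pics/w6c.png

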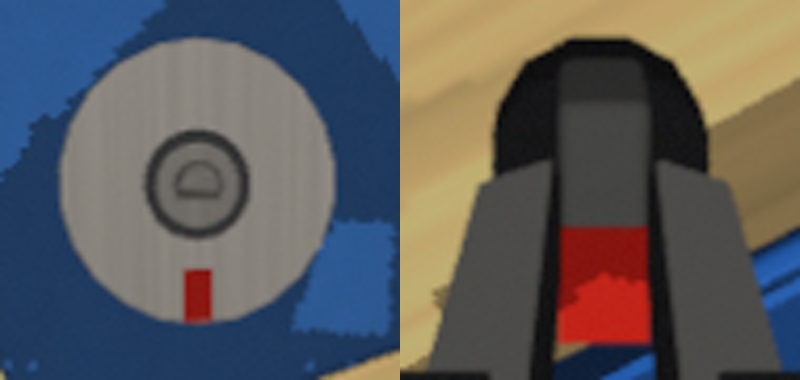

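The wrist view shows the plate and shaft at (282,123), with the mark straight below at (282,150), parallel to the held knob's bar. I go over the shaft and down to 8 mm above it.

{"fn": "servo_tool", "kwargs": {
  "rows": [
    [0, 0.1, -2, 0],
    [0, 0.2, -3, 0],
    [0, 0.13, -2, 0],
    [0, 0, -0.83, 0],
    [2.5, 0, 0, 0],
    [3, 0, 0, 0],
    [2, 0, 0, 0],
    [0.5, 0, 0, 0]
  ]
}}

```text
time_s: 13.3
eef_pos: [0.5873, 0.2372, 0.1478]
orientation: [0.68, 0.191, 0.682, -0.192]
ft_force: [0.0, 0.8, 0.2]
finger_gap: 0.0135
```

{"fn": "servo_tool", "kwargs": {
  "rows": [
    [0, 0, 0, 0],
    [0, 0, 0, 0],
    [0, 0, 0, 0]
  ]
}}

```text
time_s: 13.6
eef_pos: [0.5883, 0.2383, 0.1513]
orientation: [0.681, 0.191, 0.68, -0.191]
ft_force: [0.3, -0.6, -0.3]
finger_gap: 0.0132
```

```bash
python3 g.py 0.5875 0.2376 0.143 1.032
python3 - <<'E'
from m import *
s=r.state();c=r.camera_params("wrist");P=np.array(s['eef_pos']);R=Q(s['orientation'])
print("knob world now",P+R@[0.044,0.0001,-.0009])
p,d=r.snapshot("scene");cv2.imwrite("pics/s7.png",cv2.resize(p[80:170,340:440,::-1],(600,540),interpolation=cv2.INTER_CUBIC))
E
```

```text
t 13.6 pos [0.5883 0.2383 0.1513] toolx [ 0.002  0.001 -1.   ] y-ang 1.024 gap 0.0132 F [ 0.3 -0.6 -0.3] q [ 0.33  0.53  1.32 -0.    1.28 -0.7 ]
shift cm [ 0.83 -0.1  -0.04]
turn deg about x (+cw): -0.48 or 179.52
knob world now [0.58771688 0.23887445 0.10734113]
```

View pics/s7.png

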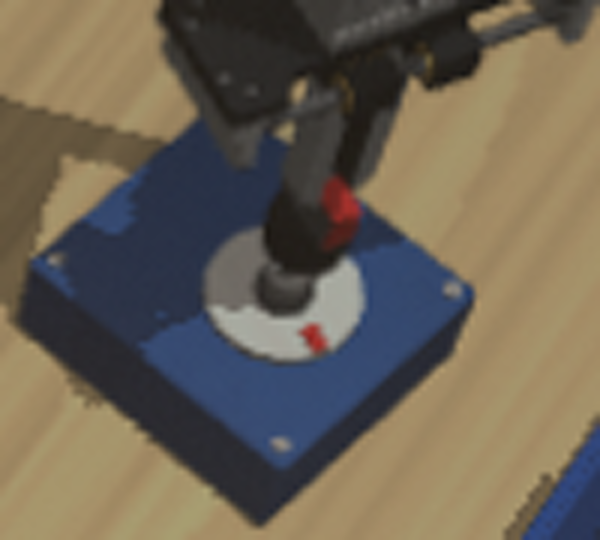

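```bash
python3 g.py 0.5875 0.2373 0.143 1.030; python3 w.py w7|grep plate;python3 g.py 0.5875 0.2373 0.143 1.030
```

```text
t 13.65 pos [0.5882 0.2383 0.1511] toolx [ 0.002  0.001 -1.   ] y-ang 1.024 gap 0.0135 F [-0.6 -0.5 -0.6] q [ 0.33  0.53  1.32 -0.    1.28 -0.7 ]
shift cm [ 0.81 -0.13 -0.01]
turn deg about x (+cw): -0.36 or 179.64
wrist plate 2626 mean [0.576  0.2437 0.0662] rect 0.5818 0.2404 71 62 ang 1.097 redmean None
wrist platered n 0
t 13.7 pos [0.5881 0.2383 0.1509] toolx [ 0.001  0.    -1.   ] y-ang 1.024 gap 0.0129 F [-0.2 -0.2  0.5] q [ 0.33  0.53  1.33 -0.    1.28 -0.7 ]
shift cm [ 0.79 -0.12 -0.  ]
turn deg about x (+cw): -0.36 or 179.64
```

View pics/w7.png

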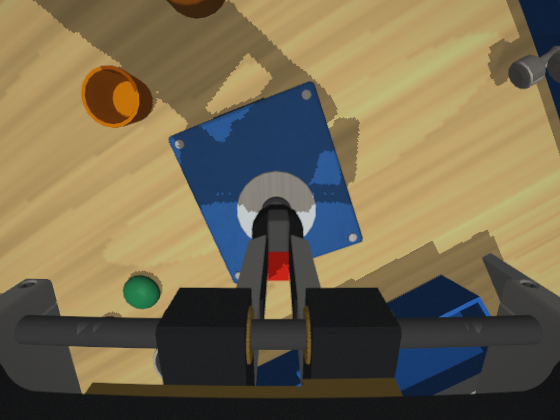

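Run:
```python
from m import *
import pickle
from scipy.optimize import least_squares
c=r.camera_params("wrist");c2=dict(c);c2['pose']=c['hand_eye']
for n in ("w6","w7"):
    s=pickle.load(open(n+".pkl","rb"));f=np.load(n+".npz");p,d=f['p'],f['d'];print(s['eef_pos'])
    T=cloud(c2,d);h=s['eef_pos'][2]-.066
    k=(np.abs(T[...,0]-h)<.003)&(np.abs(T[...,1])<.06)&(T[...,2]>-.13)&(T[...,2]<.04)&(np.ptp(p.astype(int),axis=2)<45)&(p.sum(2)>150)
    k=cv2.morphologyEx(k.astype(np.uint8),cv2.MORPH_OPEN,np.ones((3,3)))
    cn=max(cv2.findContours(k,cv2.RETR_EXTERNAL,cv2.CHAIN_APPROX_NONE)[0],key=cv2.contourArea)[:,0]
    # exact plane h for ray intersection
    R=rays(c2,cn)@c2['pose'][:3,:3].T;o=c2['pose'][:3,3];X=(o+R*((h-o[0])/R[:,0])[:,None])[:,1:]*1000
    ini=np.array([4.,-79]) if n=="w6" else np.array([0.,-1.])
    X=X[np.abs(np.linalg.norm(X-ini,axis=1)-37)<4]
    l=least_squares(lambda q:np.linalg.norm(X-q,axis=1)-36.7,ini,loss='soft_l1',f_scale=.5);print(n,len(X),l.x,np.abs(l.fun).mean())
    l=least_squares(lambda q:np.linalg.norm(X-q[:2],axis=1)-q[2],np.r_[ini,37],loss='soft_l1',f_scale=.5);print(n,l.x)
```

```text
[0.65209534 0.1928823  0.230586  ]
w6 185 [  4.2748474  -79.25979743] 0.7515795596452916
w6 [  4.32280237 -79.36793698  35.9835522 ]
[0.58822392 0.23831634 0.15109176]
w7 164 [-1.03052537 -0.9031767 ] 0.7725084255593592
w7 [-1.25338592 -1.94373321 35.67517697]
```

Both the wrist fit and the measured pose say the knob is 1.2 mm off in tool y. I correct that and descend.

{"fn": "servo_tool", "kwargs": {
  "rows": [
    [0, -0.12, 0, 0],
    [0, 0, 0, 0],
    [0.3, 0, 0, 0],
    [0.3, 0, 0, 0],
    [0.2, 0, 0, 0],
    [0, 0, 0, 0]
  ]
}}

```text
time_s: 14.3
eef_pos: [0.587, 0.2372, 0.1414]
orientation: [0.681, 0.191, 0.681, -0.191]
ft_force: [0.0, 0.6, -1.3]
finger_gap: 0.013
```

```bash
python3 g.py 0.5876 0.2373 0.126 1.030
```

```text
t 14.3 pos [0.587  0.2372 0.1414] toolx [-0.001 -0.    -1.   ] y-ang 1.024 gap 0.013 F [ 0.   0.6 -1.3] q [ 0.33  0.54  1.34  0.    1.26 -0.7 ]
shift cm [1.54 0.04 0.05]
turn deg about x (+cw): -0.36 or 179.64
```

{"fn": "servo_tool", "kwargs": {
  "rows": [
    [0.15, 0.02, 0.03, 0],
    [0.15, 0, 0, 0],
    [0, 0, 0, 0]
  ]
}}

```text
time_s: 14.6
eef_pos: [0.5875, 0.2372, 0.1387]
orientation: [0.681, 0.191, 0.681, -0.191]
ft_force: [-1.2, 0.2, -0.6]
finger_gap: 0.0136
```

```bash
python3 g.py 0.5876 0.2373 0.126 1.030
```

```text
t 14.6 pos [0.5875 0.2372 0.1387] toolx [-0. -0. -1.] y-ang 1.024 gap 0.0136 F [-1.2  0.2 -0.6] q [ 0.33  0.54  1.34  0.    1.26 -0.7 ]
shift cm [1.27 0.01 0.01]
turn deg about x (+cw): -0.36 or 179.64
```

{"fn": "servo_tool", "kwargs": {
  "rows": [
    [0.15, 0, 0, 0],
    [0.15, 0, 0, 0],
    [0.1, 0, 0, 0],
    [0, 0, 0, 0]
  ]
}}

```text
time_s: 15.0
eef_pos: [0.5875, 0.2372, 0.1347]
orientation: [0.681, 0.191, 0.681, -0.191]
ft_force: [-1.2, -0.8, -0.2]
finger_gap: 0.0134
```

```bash
python3 g.py 0.5876 0.2373 0.126 1.030;python3 -c "
from cell import r;print(r.state()['ft_force'],r.state()['moment'])"
```

```text
t 15.0 pos [0.5875 0.2372 0.1347] toolx [-0. -0. -1.] y-ang 1.024 gap 0.0134 F [-1.2 -0.8 -0.2] q [ 0.33  0.55  1.34 -0.    1.25 -0.7 ]
shift cm [0.87 0.02 0.01]
turn deg about x (+cw): -0.36 or 179.64
[-1.16733115 -0.77808097 -0.24071597] [-0.00482259 -0.01754557  0.02629957]
```

The underside is 7 mm down the shaft with no upward force, so the flats match. Continuing.

{"fn": "servo_tool", "kwargs": {
  "rows": [
    [0.2, 0, 0, 0],
    [0.2, 0, 0, 0],
    [0.2, 0, 0, 0],
    [0.2, 0, 0, 0],
    [0, 0, 0, 0],
    [0, 0, 0, 0]
  ]
}}

```text
time_s: 15.6
eef_pos: [0.5875, 0.2372, 0.1269]
orientation: [0.681, 0.191, 0.681, -0.191]
ft_force: [0.4, 0.7, -1.1]
finger_gap: 0.0131
```

```bash
python3 g.py 0.5876 0.2373 0.120 1.030
```

```text
t 15.6 pos [0.5875 0.2372 0.1269] toolx [-0. -0. -1.] y-ang 1.024 gap 0.0131 F [ 0.4  0.7 -1.1] q [ 0.33  0.55  1.35 -0.    1.24 -0.7 ]
shift cm [0.69 0.01 0.  ]
turn deg about x (+cw): -0.36 or 179.64
```

{"fn": "servo_tool", "kwargs": {
  "rows": [
    [0.1, 0, 0, 0],
    [0.1, 0, 0, 0],
    [0, 0, 0, 0],
    [0, 0, 0, 0]
  ],
  "grip_force": 40
}}

```text
time_s: 16.0
eef_pos: [0.5877, 0.2373, 0.1253]
orientation: [0.681, 0.191, 0.681, -0.191]
ft_force: [0.4, -1.0, 2.5]
finger_gap: 0.0129
```

{"fn": "servo_tool", "kwargs": {
  "rows": [
    [0.1, 0, 0, 0],
    [0.1, 0, 0, 0],
    [0, 0, 0, 0],
    [0, 0, 0, 0]
  ]
}}

```text
time_s: 16.4
eef_pos: [0.5876, 0.2373, 0.1231]
orientation: [0.681, 0.191, 0.681, -0.191]
ft_force: [-1.3, -1.0, 4.0]
finger_gap: 0.0128
```

{"fn": "servo_tool", "kwargs": {
  "rows": [
    [0.1, 0, 0, 0],
    [0.1, 0, 0, 0],
    [0, 0, 0, 0],
    [0, 0, 0, 0]
  ]
}}

```text
time_s: 16.8
eef_pos: [0.5877, 0.2373, 0.1212]
orientation: [0.681, 0.191, 0.681, -0.191]
ft_force: [-0.3, -1.0, 5.7]
finger_gap: 0.0127
```

{"fn": "servo_tool", "kwargs": {
  "rows": [
    [0.1, 0, 0, 0],
    [0, 0, 0, 0],
    [0, 0, 0, 0]
  ]
}}

```text
time_s: 17.1
eef_pos: [0.5877, 0.2373, 0.1203]
orientation: [0.681, 0.191, 0.681, -0.191]
ft_force: [-0.5, -0.9, 7.0]
finger_gap: 0.0132
```

```bash
python3 g.py 0.5876 0.2373 0.120 1.030
```

```text
t 17.1 pos [0.5877 0.2373 0.1203] toolx [ 0.001  0.    -1.   ] y-ang 1.024 gap 0.0132 F [-0.5 -0.9  7. ] q [ 0.33  0.56  1.36 -0.    1.22 -0.7 ]
shift cm [ 0.03 -0.   -0.01]
turn deg about x (+cw): -0.36 or 179.64
```

{"fn": "servo_tool", "kwargs": {
  "rows": [
    [0.1, 0, 0, 0],
    [0.05, 0, 0, 0],
    [0, 0, 0, 0],
    [0, 0, 0, 0],
    [0, 0, 0, 0]
  ]
}}

```text
time_s: 17.6
eef_pos: [0.588, 0.2373, 0.1196]
orientation: [0.681, 0.191, 0.68, -0.191]
ft_force: [-1.9, -2.4, 12.4]
finger_gap: 0.0133
```

```bash
python3 - <<'E'
from m import *
F=[]
p,d=r.snapshot("scene");F.append(r.state()['ft_force'])
measure("scene",p,d,r.camera_params("scene"))
a=cv2.resize(p[80:170,340:440,::-1],(400,360),interpolation=cv2.INTER_CUBIC);b=cv2.resize(p[200:290,240:340,::-1],(400,360),interpolation=cv2.INTER_CUBIC)
cv2.imwrite("pics/s8.png",np.hstack([a,b]))
for i in range(3): r.snapshot("top");F.append(r.state()['ft_force'])
print(np.round(F,1))
c=r.camera_params("scene")
for t in ("pebble","jasper","cup","sieve","jar"):
    for e in r.recognise(t,"scene")[:1]: print(t,(c['pose']@np.r_[e['centre'],1])[:3].round(3),round(e['score'],2))
E
python3 w.py w8|grep -v knob;python3 g.py 0.5876 0.2373 0.120 1.030
```

```text
scene bar 224 mean [ 0.5657 -0.2202  0.1689] rect 0.5643 -0.2183 18 74 ang -0.481 redmean [ 0.5878 -0.2312]
scene rim 907 mean [ 0.568  -0.2254  0.1296] rect 0.5641 -0.2189 129 131 ang 0.747 redmean [ 0.6162 -0.246 ]
scene disc 895 mean [ 0.5658 -0.2211  0.1419] rect 0.5643 -0.2191 94 98 ang 1.083 redmean [ 0.6022 -0.2383]
scene rimred 24 mean [ 0.6159 -0.2464  0.131 ] rect 0.6166 -0.2467 11 14 ang 2.550 redmean [ 0.6159 -0.2464]
scene knobbar n 0
scene knoball n 0
scene shaft 79 mean [0.5875 0.2247 0.0967] rect 0.5871 0.2238 20 38 ang -0.395 redmean [0.6051 0.2244]
scene plate 227 mean [0.5898 0.2241 0.0659] rect 0.5906 0.2279 80 71 ang 0.251 redmean [0.6121 0.2217]
scene platered 8 mean [0.6125 0.2207 0.0663] rect 0.6126 0.2209 5 14 ang 2.144 redmean [0.6125 0.2207]
[[-3.3 -1.6 13.6]
 [-2.1 -1.4 11.8]
 [-2.7 -1.2 11.4]
 [-2.2 -1.6 12.6]]
pebble [0.604 0.026 0.023] 0.68
jasper [ 0.622 -0.05   0.012] 0.67
cup [0.417 0.162 0.025] 0.54
sieve [0.714 0.018 0.018] 0.59
jar [0.375 0.263 0.048] 0.82
wrist bar n 0
wrist rim n 0
wrist disc n 0
wrist rimred n 0
wrist shaft 361 mean [0.5796 0.2356 0.0962] rect 0.5811 0.2401 35 16 ang 0.972 redmean None
wrist plate 3047 mean [0.5757 0.2442 0.0662] rect 0.5807 0.2411 72 60 ang 1.056 redmean None
wrist platered n 0
t 18.1 pos [0.588  0.2373 0.1195] toolx [ 0.002  0.    -1.   ] y-ang 1.024 gap 0.0133 F [-1.3 -1.4 12.2] q [ 0.33  0.56  1.36 -0.    1.22 -0.7 ]
shift cm [-0.05 -0.02 -0.03]
turn deg about x (+cw): -0.36 or 179.64
```

View pics/s8.png

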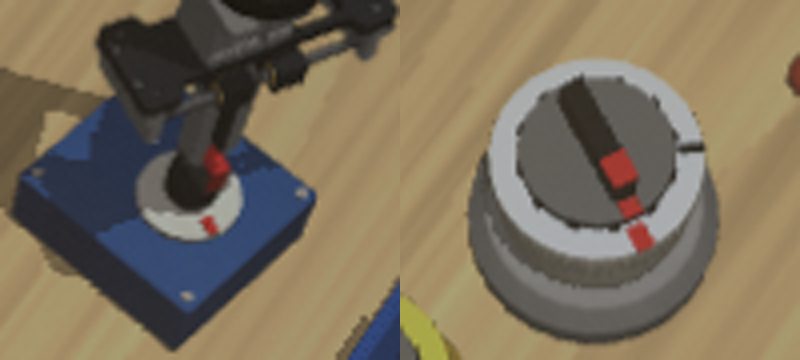

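View pics/w8.png

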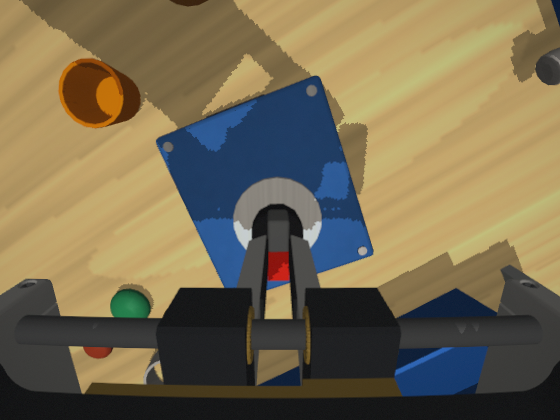

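The force rose as the spring should (2.5, 4, 5.7, 7 N), then jumped to a steady 12 N at the stop. The pictures show the knob seated at (185,190) in the left crop, with its red end toward the mark, and the collar still on its mark in the right crop. Handing in.

```bash
python3 -c "
from cell import r;print(r.sign_off())
s=r.state();print(s['time_s'],s['ft_force'],s['eef_pos'],s['finger_gap'])"
```

```text
the job is handed in; nothing more can be done
None
the job is handed in; nothing more can be done
```

I turned the white barrel's collar clockwise to its red mark, fitted the black knob on the drive shaft, and handed the job in with the knob still gripped and pressed down. That was at about 18 s on the clock. `sign_off` gives no verdict, and no state could be read afterwards, so I can't confirm the final second.

- **Collar:** the last scene picture has the bar at −0.48 rad and the red mark at −0.50 rad, which puts the joint at about 1.19.
- **Knob fit:** it slid 16 mm down the shaft with no upward force, so the flats matched, and it seated at the expected height. Its angle was within about 0.02 rad of the mark.
- **Shaft press:** the force rose from 2.5 to 7 N over about 5 mm, then jumped and held at about 12 N with no further travel. That is above the 8.5 N needed, so the shaft was at or very near its stop. The gripper still had the knob at 40 N.
- **Other things:** the stones, cup, sieve and jar were re-measured within 5 mm of their start. The screwdriver was not re-measured; nothing passed near it.

The fixed cameras and the wrist camera disagreed by 2–3 mm throughout. The knob was also 1.2 mm off over the shaft before I corrected it. I went by the wrist camera, and the grasps and the fit bore that out.

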